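# Check the hand levers of two tube crimpers

### The job

Check the hand levers of both tube crimpers, the turquoise one first and then the magenta one: with the outside of the fingers press the lever in towards its bar until it comes up against its stop short of the bar, keep it there for about two seconds, then ease it back out under control until it is fully out. Do not let a lever snap back, do not lean hard on it once it has stopped, do not grip the levers or anything else, keep off the bars, and leave the tubes, rack, jar, cap and marker where they are.

Things in the scene. Friction and masses are not known exactly. Their poses are not given: they have to be found in the camera images.
- turquoise_crimper: Bench hand crimper bolted to the table, turquoise lever and turquoise head top. Base plate 110 (x) x 210 (y) x 12 mm; origin at the centre of its underside, z up. The white head block, 85 x 50 mm and 100 mm tall (crimping collar on it to 116 mm), stands on the +y end (y = 50 to 100 mm). In front of the bar (towards -x) the lever is hinged on a vertical axis at x = 0, y = 65 mm and runs level towards -y, 150 mm long, 12 mm thick, 24 mm tall (63 to 87 mm above the table).
- turquoise_lever (a joint): Hand lever angle, rad: 0 = fully out, where its spring holds it, slanting 0.40 rad away from the bar (free end towards the crimper's -x); 0.40 = pressed in against its stop, parallel to the bar with 20 mm of air left between them. The spring needs about 2.5 N at the press point to start and 6 N at the stop; let go, it snaps back.
- turquoise_bar: Fixed round bar with a black rubber sleeve, 18 mm thick, behind the lever; runs along the crimper's y at x = 35 mm, its centre 75 mm above the table, from y = 60 to -90 mm; origin at its end in the head. Not to be touched.
- turquoise_press (a point): Press point: on the outer face of the lever (the face turned away from the bar), 115 mm from the hinge along the lever, mid-height (75 mm above the table). Its x axis is normal to the lever, pointing into it, i.e. the press direction, turning with the lever; z up. The lever's inner side (facing the bar) is not to be touched: never pinch the lever.
- magenta_crimper: Bench hand crimper bolted to the table, magenta lever and magenta head top. Base plate 110 (x) x 210 (y) x 12 mm; origin at the centre of its underside, z up. The white head block, 85 x 50 mm and 100 mm tall (crimping collar on it to 116 mm), stands on the +y end (y = 50 to 100 mm). In front of the bar (towards -x) the lever is hinged on a vertical axis at x = 0, y = 65 mm and runs level towards -y, 150 mm long, 12 mm thick, 24 mm tall (63 to 87 mm above the table).
- magenta_lever (a joint): Hand lever angle, rad: 0 = fully out, where its spring holds it, slanting 0.40 rad away from the bar (free end towards the crimper's -x); 0.40 = pressed in against its stop, parallel to the bar with 20 mm of air left between them. The spring needs about 2.5 N at the press point to start and 6 N at the stop; let go, it snaps back.
- magenta_bar: Fixed round bar with a black rubber sleeve, 18 mm thick, behind the lever; runs along the crimper's y at x = 35 mm, its centre 75 mm above the table, from y = 60 to -90 mm; origin at its end in the head. Not to be touched.
- magenta_press (a point): Press point: on the outer face of the lever (the face turned away from the bar), 115 mm from the hinge along the lever, mid-height (75 mm above the table). Its x axis is normal to the lever, pointing into it, i.e. the press direction, turning with the lever; z up. The lever's inner side (facing the bar) is not to be touched: never pinch the lever.
- green_rack: Green tube rack, 120 x 200 x 50 mm, at the back, fixed; origin centre of underside.
- tube_a: Capped clear tube (turquoise cap), 112 mm long, 33 mm over the cap, standing loose in the green rack, top 122 mm above the table; origin at its foot. Leave alone.
- tube_b: Capped clear tube (magenta cap), 112 mm long, 33 mm over the cap, standing loose in the green rack, top 122 mm above the table; origin at its foot. Leave alone.
- tube_c: Capped clear tube (turquoise cap), 112 mm long, 33 mm over the cap, standing loose in the green rack, top 122 mm above the table; origin at its foot. Leave alone.
- marker: Marker pen lying loose, 140 mm long (along its x), 16 mm thick; origin mid-length, underside. Leave alone.
- cap: Loose magenta screw cap, 35 mm across, 13 mm tall; origin centre of underside. Leave alone.
- jar: Small loose jar, 44 mm across, 65 mm tall; origin centre of underside. Leave alone.
- lime_rack: Small lime rack, loose, 70 x 150 x 22 mm (little tubes to 36 mm); origin centre of underside. Leave alone.

How it is judged (in metres and radians):
On the way, in this order (a step that is already met when the one before it is completed fails the run):
1. the fingers hold the turquoise lever at its stop (above 0.37 rad) for a second (value of joint turquoise_lever above 0.37 rad and contact force between the fingers and turquoise_crimper above 1 N), for 1 s.
2. the turquoise lever is fully out again (value of joint turquoise_lever below 0.03 rad), for 0.1 s.
3. the fingers hold the magenta lever at its stop (above 0.37 rad) for a second (value of joint magenta_lever above 0.37 rad and contact force between the fingers and magenta_crimper above 1 N), for 1 s.
At the end, for the whole second after the job is handed in: Both levers are fully out again (below 0.03 rad), and all loose things are at rest within 15 mm of where they were (value of joint each of turquoise_lever, magenta_lever below 0.03 rad and linear speed of each of tube_a, tube_b, tube_c, marker, cap, jar, lime_rack below 0.02 m/s and distance of each of tube_a, tube_b, tube_c, marker, cap, jar, lime_rack from where it was at the start of the episode below 0.015 m); the robot touches nothing.
It fails at once if a lever snaps back (faster than 2.5 rad/s) instead of being eased out (velocity of joint any of turquoise_lever, magenta_lever below -2.5 rad/s).
It fails at once if a crimper is pushed harder than 45 N (contact force between any of the fingers, the arm and turquoise_crimper above 45 N or contact force between any of the fingers, the arm and magenta_crimper above 45 N).
It fails at once if a crimper's fixed bar or the inner side of its lever is touched (lever gripped instead of pressed from outside) (contact force between anything else and turquoise_bar above 1 N or contact force between anything else and turquoise_lever_c1 above 1 N or contact force between anything else and magenta_bar above 1 N or contact force between anything else and magenta_lever_c1 above 1 N).
It fails at once if a loose bystander is moved more than 15 mm or lifted (distance of any of tube_a, tube_b, tube_c, marker, cap, jar, lime_rack from where it was at the start of the episode above 0.015 m).
It also fails if it takes over 67 s, if anything falls off the work surface, if the arm or the gripper's body presses on something with over 40 N, if the wrist force passes 120 N, or if a joint passes its speed limit or range.

### The arm

A 6-joint arm with a two-finger parallel gripper is mounted at the origin on the work surface. World frame = base frame: x ahead of the robot, y to its left, z up, the work surface at z = 0. Lengths are in m, angles in degrees, forces in N, time in s.
With the tool pointing down it reaches from about 0.4 to 0.825 m from the base axis. Payload 7 kg.
Tool frame: the origin (TCP) lies between the finger pads; the fingertips stand 19 mm ahead of it and the grasp point (between the pads) is the TCP; x points along the fingers, y is the direction in which the jaws open and shut, and the axes are right-handed (so a half turn about x gives the same grasp; the last joint's range is limited). The gripper opens to 88 mm and grips with 3 to 60 N. Pads are 19 mm wide; open, the fingers measure 130 mm over their backs; the gripper's body (78 mm by 193 mm) begins 47 mm behind the grasp point.
Start: joints at [-56.946, 20.546, 0.682, 0, -70.136, -16.507], TCP at [0.192, -0.647, 0.246] pointing down, gripper open.
Joint ranges: [-176.03, 176.03], [-82.01, 121.73], [-58.28, 71.71], [-173.87, 95.51], [-174.79, -0.11], [-173.66, 173.66]. Speed limits (degrees/s): [136.94, 136.94, 172.46, 180, 180, 180].

### API

Orientations are given as [roll, pitch, yaw] about the fixed x, y, z axes, in that order (R = Rz(yaw) Ry(pitch) Rx(roll)).
In Python, from plant import r gives the robot as it stands.
- The arm moves only by the tool send_rows, never from a script. Its argument "plan" is a list of rows, each a list of 2 entries, a list of its own where there are three numbers: the shift along the tool's x, y, z scaled (see below), then the turn, a rotation vector about the tool's x, y, z scaled (see below). A call has exactly 5 rows; each row is the pose to reach, as a shift and turn from the pose measured when the call began, along the tool's axes at that moment; what a row does not reach only later rows make up. The controller multiplies each number of a shift by 0.15 m and each number of a turn by pi/4 rad. A row lasts 1/10 s, in which the tool goes at most 50 mm and 8.59 degrees, less where a joint would pass 70% of its speed; a pose out of reach is approached as far as the arm can. A call with a number of a shift or a turn outside -1 to 1 is refused whole. A call with a gripper value outside its range is refused whole. "jaw" is the opening, from -1 (shut) to 1 (fully open), so that 0 is half open, set as the call begins (left out, the last holds). The fingers move at their own pace and stop on an object; "force" is the grip in N (left out, the last holds). Time passes only in rows, so rows that repeat a pose let the fingers close, or fill a call up. It gives the time, the measured TCP pose, the force and the opening at its end, in the units of the state.
- r.get_state(): the state, without advancing time (a new reading comes with each control period).
- r.capture(name): name is "scene" or "top" or "wrist"; returns a dict with "color" (400x640x3 uint8, red, green, blue), "range_z" (400x640 float32, m along the optical axis (not along the pixel's ray), 0 where there is no reading), "mtx" (3x3 intrinsics, pixels), "pose" (4x4, takes a point from camera to world coordinates). Camera axes: x right, y down, z forward; pixel columns grow to the right and rows downward; lengths in m; the calibration is good to about 2 mm. The wrist camera is an equidistant fisheye: a pixel r from the principal point sees the ray r / f radians off the axis. A picture is of the moment at which its call begins.
- r.close_job(): hands the job in, once; it reports no verdict.
Trained networks look in a picture, given as the dict that the camera call returned (one of the last four; its "shot" number tells which), for a name from the list of things; names that differ only in an ending like _2 or _b are one class to them, and where a whole thing is asked for, a point or a joint stands for the part that bears it (a point fixed in the world has none). Each returns a list of dicts, best first, with "score" (0 to 1); they miss things now and then, are a little off and sometimes report something else, mostly with a low value. They report only what shows in the picture. A call takes as long as a camera call.
- r.find_in(picture, target): "uv" ([column, row] in pixels, amid what is visible of it).
- r.trace(picture, target): "mask" (400x640 bool, what is visible of it) and "uv" ([column, row] in pixels, amid what is visible of it).
The state is a dict: "time_s": time; "joints": joint angles; "qd": joint speeds; "joint_torque": joint torques, N m; "tcp_pos": TCP position; "eef_rot": TCP orientation; "contact_force": force on the tool from outside, world axes, zero at the start; "moment": the same for the moment, N m; "gripper_width": finger opening in m.
Only numpy, scipy, OpenCV 4.12 (cv2) and the standard library are available. Lean on these libraries where they do the work, as an engineer would, in place of code of your own. Each camera call takes 0.05 s, during which the arm holds its last target. There are 200 camera calls.

## Working session

There is one attempt and no reset: what is moved stays moved. The work goes in short steps, Python scripts to look and compute and a tool call to move; the robot and the scene stay as the last step left them, time stands still between calls to the robot, and variables do not carry over. Pictures are saved under pics/ and viewed, about 8 in all and at most 12, crops included, and the job is handed in when it is done.

Besides the shell and the picture viewer there is one more tool, called after "Request:" by a JSON object that holds its "op" and its "data", one argument or row to a line. send_rows: Moves the arm, as the interface text tells. Its arguments: {"type":"object","properties":{"plan":{"type":"array"},"jaw":{"type":"number"},"force":{"type":"number"}},"required":["plan"]}

```bash
mkdir -p pics; cat > h.py <<'E'
import numpy as np, cv2
from plant import r
def world(p,mask=None):
    d=p["range_z"];K=p["mtx"];v,u=np.nonzero((d>0)&(mask if mask is not None else True))
    z=d[v,u];X=np.c_[(u-K[0,2])/K[0,0]*z,(v-K[1,2])/K[1,1]*z,z]
    return X@p["pose"][:3,:3].T+p["pose"][:3,3]
E
python3 - <<'E'
from h import *
s=r.get_state();print(s)
for n in("top","scene"):
    p=r.capture(n);cv2.imwrite(f"pics/{n}1.png",p["color"][:,:,::-1]);np.savez(n+".npz",**{k:p[k] for k in("color","range_z","mtx","pose")})
    print(n,p["pose"].round(3).tolist(),p["mtx"].round(1).tolist())
    for t in("turquoise_lever","magenta_lever","turquoise_crimper","magenta_crimper","turquoise_bar","magenta_bar","marker","cap","jar","lime_rack","green_rack"):
        o=r.trace(p,t)
        for q in o[:2]:
            w=world(p,q["mask"]); print(t,round(q["score"],2),np.round(q["uv"]),np.median(w,0).round(3) if len(w) else "",q["mask"].sum())
E
```

```text
{'time_s': 0.0, 'joints': array([-5.69467669e+01,  2.05916811e+01,  6.34485566e-01, -2.06383476e-02,
       -7.01358441e+01, -1.65079294e+01]), 'qd': array([ 0.08289639,  0.08353599, -0.03323143, -0.0412853 , -0.03040861,
       -0.08583169]), 'joint_torque': array([-4.83529238e-04, -5.82722819e+01,  2.93050146e+01,  6.99730173e+00,
        7.02512145e-03, -1.83269685e-04]), 'tcp_pos': array([ 0.19208538, -0.64661863,  0.24462366]), 'eef_rot': array([ 94.73049773,  89.90495843, 111.26877292]), 'contact_force': array([-0.44984017, -0.24187832,  0.55068278]), 'moment': array([-0.01188935,  0.00268011, -0.0170068 ]), 'gripper_width': 0.08732765047307046}
top [[0.08, -0.973, 0.217, 0.36], [-0.997, -0.078, 0.018, 0.072], [-0.001, -0.218, -0.976, 1.116], [0.0, 0.0, 0.0, 1.0]] [[412.9, 0.0, 320.3], [0.0, 412.9, 202.5], [0.0, 0.0, 1.0]]
turquoise_lever 0.78 [457. 235.] [ 0.537 -0.254  0.086] 333
magenta_lever 0.88 [268. 233.] [0.496 0.21  0.086] 290
turquoise_crimper 0.97 [446. 222.] [ 0.57  -0.236  0.017] 3464
magenta_crimper 0.63 [266. 226.] [0.523 0.233 0.015] 3546
turquoise_bar 0.6 [467.
[... 886 characters left out ...]
97
turquoise_crimper 0.77 [191. 207.] [ 0.601 -0.234  0.042] 3433
turquoise_crimper 0.72 [294. 254.] [0.762 0.032 0.116] 319
magenta_crimper 0.71 [370. 186.] [0.544 0.236 0.033] 3420
turquoise_bar 0.72 [166. 210.] [ 0.608 -0.282  0.082] 312
turquoise_bar 0.32 [241. 266.] [ 0.792 -0.079  0.114] 345
magenta_bar 0.88 [361. 189.] [0.569 0.209 0.081] 363
marker 0.54 [286. 193.] [0.523 0.008 0.014] 239
cap 0.69 [276. 264.] [ 0.796 -0.007  0.118] 321
cap 0.49 [282. 196.] [0.531 0.008 0.014] 223
jar 0.81 [280. 226.] [0.662 0.007 0.055] 412
lime_rack 0.95 [452. 220.] [0.641 0.433 0.022] 1606
green_rack 0.93 [259. 282.] [ 0.807 -0.049  0.045] 4003
green_rack 0.16 [274. 267.] [ 0.796 -0.007  0.118] 323
```

```bash
python3 - <<'E'
from h import *
p={n:dict(np.load(n+".npz")) for n in("top","scene")}
c=np.vstack([cv2.resize(p["top"]["color"][80:330,100:560],None,fx=1.5,fy=1.5)])
cv2.imwrite("pics/crop.png",c[:,:,::-1])
W=np.vstack([world(q) for q in p.values()])
C=np.vstack([q["color"][q["range_z"]>0] for q in p.values()])
hsv=cv2.cvtColor(C[None],cv2.COLOR_RGB2HSV)[0].astype(int)
for n,ctr,h in(("tq",(.57,-.236),(80,100)),("mg",(.523,.233),(140,172))):
    near=np.hypot(W[:,0]-ctr[0],W[:,1]-ctr[1])<.19
    col=near&(hsv[:,0]>h[0])&(hsv[:,0]<h[1])&(hsv[:,1]>90)
    lev=W[col&(W[:,2]>.078)&(W[:,2]<.094)]
    top=W[col&(W[:,2]>.096)]
    pl=W[near&(W[:,2]>.007)&(W[:,2]<.017)]
    bar=W[near&(W[:,2]>.07)&(W[:,2]<.09)&(hsv[:,2]<70)]
    for k,a in(("lev",lev),("top",top),("plate",pl),("bar",bar)):
        if len(a)<5: print(n,k,len(a));continue
        R=cv2.minAreaRect((a[:,:2]*1000).astype(np.float32)); print(n,k,len(a),np.round(R[0]),np.round(R[1]),round(R[2],1),cv2.boxPoints(R).round().tolist())
        x,y,*_=0,0
        l=cv2.fitLine((a[:,:2]).astype(np.float32),cv2.DIST_HUBER,0,.001,.001).ravel();print("  line",l.round(3),np.degrees(np.arctan2(l[1],l[0])).round(1),"mean",a.mean(0).round(4))
E
```

```text
tq lev 543 [ 574. -233.] [193.  89.] 72.1 [[502.0, -311.0], [586.0, -338.0], [645.0, -155.0], [561.0, -128.0]]
  line [ 0.493  0.87   0.542 -0.249] 60.5 mean [ 0.5411 -0.2507  0.0862]
tq top 932 [ 593. -171.] [52. 90.] 84.8 [[546.0, -193.0], [635.0, -201.0], [640.0, -149.0], [551.0, -141.0]]
  line [ 0.996 -0.089  0.588 -0.17 ] -5.1 mean [ 0.5883 -0.1701  0.1002]
tq plate 3230 [ 600. -263.] [361. 294.] 35.0 [[368.0, -246.0], [536.0, -487.0], [832.0, -280.0], [664.0, -39.0]]
  line [ 0.077 -0.997  0.573 -0.263] -85.6 mean [ 0.5733 -0.2634  0.0122]
tq bar 594 [ 605. -277.] [138.  20.] 83.6 [[588.0, -344.0], [607.0, -346.0], [623.0, -209.0], [603.0, -207.0]]
  line [ 0.104  0.995  0.604 -0.286] 84.0 mean [ 0.6045 -0.2859  0.082 ]
mg lev 542 [521. 238.] [ 91. 188.] 5.0 [[468.0, 328.0], [484.0, 141.0], [575.0, 149.0], [558.0, 336.0]]
  line [0.122 0.992 0.499 0.204] 83.0 mean [0.5    0.2119 0.0861]
mg top 870 [516. 302.] [88. 51.] 16.5 [[467.0, 315.0], [481.0, 265.0], [566.0, 290.0], [552.0, 340.0]]
  line [1.    0.021 0.514 0.297] 1.2 mean [0.5123 0.2988 0.1003]
mg plate 3496 [531. 257.] [293. 284.] 3.5 [[376.0, 391.0], [393.0, 107.0], [685.0, 124.0], [668.0, 408.0]]
  line [ 0.172 -0.985  0.531  0.209] -80.1 mean [0.5308 0.2094 0.0122]
mg bar 574 [565. 215.] [ 22. 147.] 18.0 [[532.0, 281.0], [577.0, 142.0], [598.0, 148.0], [553.0, 288.0]]
  line [ 0.291 -0.957  0.572  0.195] -73.1 mean [0.5704 0.1999 0.0818]
```

View pics/crop.png

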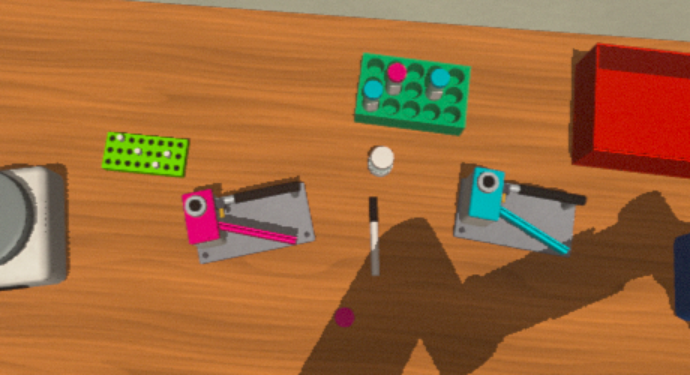

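View pics/scene1.png

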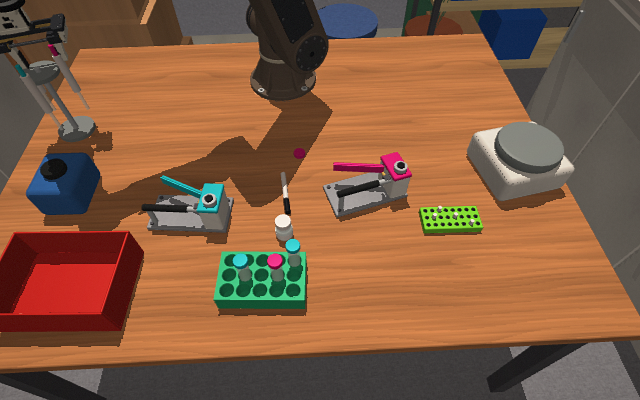

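The top view shows both levers out (turquoise crop px 535,232; magenta 258,233), with clear table on their outer side. The jar (380,160), marker (374,235) and cap (344,317) are all away from the press areas. The scene view agrees: the levers are on the robot side at (181,188) and (360,168).

```bash
cat >> h.py <<'E'
from scipy.spatial.transform import Rotation as Ro
CR={"t":((.593,-.171),-5.5),"m":((.516,.302),16.8)}
def geo(k):
    hd,yaw=CR[k];c,s=np.cos(np.radians(yaw)),np.sin(np.radians(yaw));x=np.array([c,s]);y=np.array([-s,c])
    hinge=np.array(hd)-.0125*x-.010*y
    def press(a): 
        d=-np.sin(a)*x-np.cos(a)*y;n=np.cos(a)*x-np.sin(a)*y
        return hinge+.115*d-.006*n,n
    return press
def togo(pos,ny,sgn):
    """target tcp pos, tool y = sgn*ny, tool down; prints command units"""
    s=r.get_state();R=Ro.from_euler("xyz",s["eef_rot"],degrees=True).as_matrix()
    yy=np.array([*(sgn*ny),0]);X=np.array([0,0,-1.]);T=np.c_[X,yy,np.cross(X,yy)]
    print("t",round(s["time_s"],2),"tcp",s["tcp_pos"].round(4),"F",s["contact_force"].round(1),"j",s["joints"].round(0),"w",round(s["gripper_width"],3))
    print("shift",(R.T@(np.array(pos)-s["tcp_pos"])/.15).round(3),"turn",(Ro.from_matrix(R.T@T).as_rotvec()/(np.pi/4)).round(3), "tooly",R[:,1].round(3))
E
python3 - <<'E'
from h import *
for k in"tm":
    P=geo(k);print(k,P(.4)[0],P(0)[0],P(.2)[1])
    n=P(.2)[1];pre=P(.4)[0]-.05*n
    for s in(1,-1):togo([*pre,.2],n,s)
E
```

```text
t [ 0.519593   -0.27804256] [ 0.56260445 -0.29365138] [ 0.95651293 -0.29168992]
t 1.2 tcp [ 0.1922 -0.647   0.2456] F [-0.5  0.5 -0.1] j [-57.  21.   1.  -0. -70. -17.] w 0.088
shift [0.304 1.921 2.515] turn [2.745 0.    0.   ] tooly [-0.285  0.959 -0.   ]
t 1.2 tcp [ 0.1922 -0.647   0.2456] F [-0.5  0.5 -0.1] j [-57.  21.   1.  -0. -70. -17.] w 0.088
shift [0.304 1.921 2.515] turn [-1.255 -0.     0.   ] tooly [-0.285  0.959 -0.   ]
m [0.48870109 0.17510845] [0.53441856 0.17698797] [0.9956586  0.09308038]
t 1.2 tcp [ 0.1922 -0.647   0.2456] F [-0.5  0.5 -0.1] j [-57.  21.   1.  -0. -70. -17.] w 0.088
shift [0.304 4.756 3.129] turn [2.249 0.    0.   ] tooly [-0.285  0.959 -0.   ]
t 1.2 tcp [ 0.1922 -0.647   0.2456] F [-0.5  0.5 -0.1] j [-57.  21.   1.  -0. -70. -17.] w 0.088
shift [0.304 4.756 3.129] turn [-1.751 -0.     0.   ] tooly [-0.285  0.959 -0.   ]
```

Request:
{"op": "send_rows", "data": {
  "plan": [
    [[0,0.13,0.17],[-0.12,0,0]],
    [[0,0.26,0.34],[-0.27,0,0]],
    [[0,0.39,0.51],[-0.42,0,0]],
    [[0,0.52,0.68],[-0.57,0,0]],
    [[0,0.66,0.85],[-0.72,0,0]]
  ],
  "jaw": -1,
  "force": 20
}}

```text
time_s: 1.7
tcp_pos: [0.2868, -0.5149, 0.2456]
eef_rot: [-115.3, 90.0, -66.0]
contact_force: [1.9, 0.9, -0.5]
gripper_width: 0.0531
```

```bash
python3 - <<'E'
from h import *
P=geo("t");n=P(.2)[1];togo([*(P(.4)[0]-.05*n),.2],n,-1)
E
```

```text
t 1.7 tcp [ 0.2868 -0.5149  0.2456] F [ 1.9  0.9 -0.5] j [-42.  13. -11.   0. -67.   1.] w 0.053
shift [0.304 0.162 2.074] turn [-0.529 -0.     0.   ] tooly [-0.757  0.653 -0.   ]
```

Request:
{"op": "send_rows", "data": {
  "plan": [
    [[0,0.02,0.2],[-0.1,0,0]],
    [[0,0.04,0.4],[-0.2,0,0]],
    [[0,0.06,0.6],[-0.3,0,0]],
    [[0,0.07,0.8],[-0.42,0,0]],
    [[0,0.08,1.0],[-0.53,0,0]]
  ]
}}

```text
time_s: 2.2
tcp_pos: [0.3764, -0.3924, 0.2459]
eef_rot: [-111.1, 90.0, -37.8]
contact_force: [0.6, -0.4, -1.8]
gripper_width: 0.0131
```

```bash
python3 - <<'E'
from h import *
P=geo("t");n=P(.2)[1];togo([*(P(.4)[0]-.05*n),.2],n,-1)
E
```

```text
t 2.2 tcp [ 0.3764 -0.3924  0.2459] F [ 0.6 -0.4 -1.8] j [-26.   8. -16.   0. -66.   9.] w 0.013
shift [ 0.306 -0.362  1.007] turn [ 0.005 -0.     0.001] tooly [-0.958  0.288 -0.001]
```

Request:
{"op": "send_rows", "data": {
  "plan": [
    [[0.06,-0.09,0.25],[0,0,0]],
    [[0.12,-0.18,0.5],[0,0,0]],
    [[0.18,-0.27,0.75],[0,0,0]],
    [[0.3,-0.36,1.0],[0,0,0]],
    [[0.3,-0.36,1.0],[0,0,0]]
  ]
}}

```text
time_s: 2.7
tcp_pos: [0.4725, -0.2611, 0.1989]
eef_rot: [81.7, 89.9, 155.1]
contact_force: [-1.0, 0.2, -0.4]
gripper_width: 0.0004
```

```bash
python3 - <<'E'
from h import *
P=geo("t");n=P(.2)[1];togo([*(P(.4)[0]-.05*n),.083],n,-1)
p=r.capture("wrist");cv2.imwrite("pics/w1.png",p["color"][:,:,::-1])
E
```

```text
t 2.7 tcp [ 0.4725 -0.2611  0.1989] F [-1.   0.2 -0.4] j [ -8.  10. -20.  -0. -60.  -8.] w 0.0
shift [ 0.773 -0.001 -0.017] turn [ 0.01   0.    -0.002] tooly [-0.959  0.284  0.002]
```

View pics/w1.png

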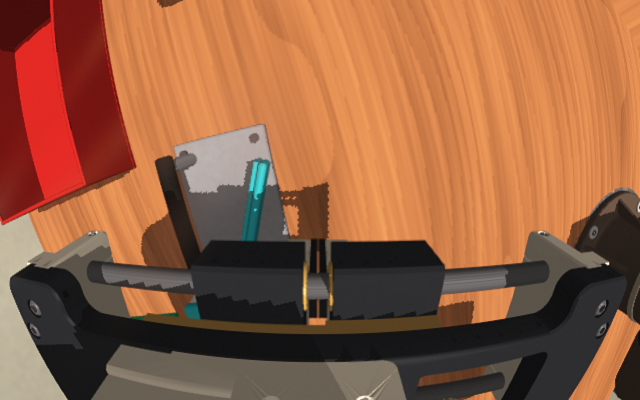

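The wrist view shows the fingers shut (318,270), with the turquoise lever (255,200) and the bar (175,200) on the tool's -y side. I'll descend with a bit more clearance.

Request:
{"op": "send_rows", "data": {
  "plan": [
    [[0.15,0.1,0],[0,0,0]],
    [[0.33,0.1,-0.02],[0,0,0]],
    [[0.5,0.1,-0.02],[0,0,0]],
    [[0.68,0.1,-0.02],[0,0,0]],
    [[0.77,0.1,-0.02],[0.01,0,0]]
  ]
}}

```text
time_s: 3.25
tcp_pos: [0.4552, -0.2617, 0.0829]
eef_rot: [98.6, 89.8, 171.5]
contact_force: [0.2, -0.2, 0.9]
gripper_width: 0.0007
```

```bash
python3 - <<'E'
from h import *
P=geo("t");n=P(.2)[1];togo([*(P(.4)[0]-.023*n),.083],n,-1)
p=r.capture("scene");cv2.imwrite("pics/s2.png",cv2.resize(p["color"][130:260,100:290],None,fx=4,fy=4)[:,:,::-1])
E
```

```text
t 3.25 tcp [ 0.4552 -0.2617  0.0829] F [ 0.2 -0.2  0.9] j [ -8.  16. -30.  -0. -44.  -9.] w 0.001
shift [-0.001 -0.289  0.022] turn [-0.002 -0.001 -0.004] tooly [-0.956  0.293  0.003]
```

View pics/s2.png

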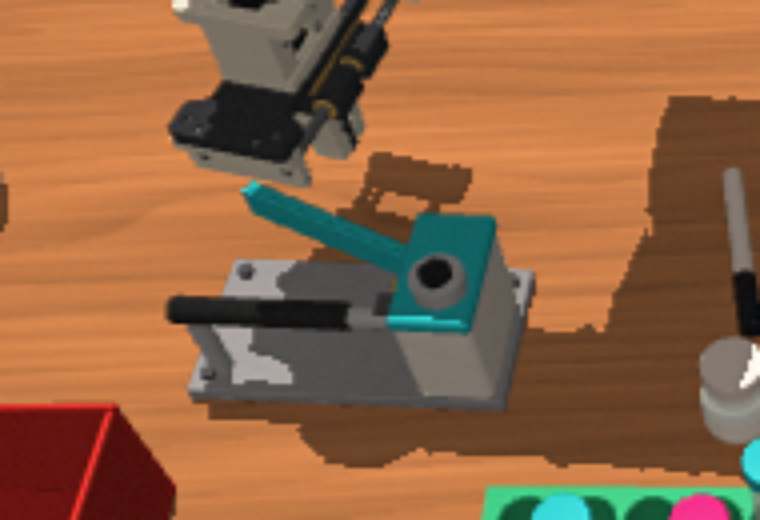

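The crop shows the fingers down outside the free turquoise lever (lever tip at 250,190). The gripper body is clear above it. Closing in.

Request:
{"op": "send_rows", "data": {
  "plan": [
    [[0,-0.06,0.01],[0,0,0]],
    [[0,-0.12,0.02],[0,0,0]],
    [[0,-0.18,0.02],[0,0,0]],
    [[0,-0.24,0.02],[0,0,0]],
    [[0,-0.26,0.02],[0,0,0]]
  ]
}}

```text
time_s: 3.8
tcp_pos: [0.4942, -0.2705, 0.0818]
eef_rot: [97.5, 89.8, 170.5]
contact_force: [-0.5, -0.2, -0.1]
gripper_width: 0.0002
```

Request:
{"op": "send_rows", "data": {
  "plan": [
    [[0,-0.01,0],[0,0,0]],
    [[0,-0.02,0],[0,0,0]],
    [[0,-0.04,0],[0,0,0]],
    [[0,-0.06,0],[0,0,0]],
    [[0,-0.07,0],[0,0,0]]
  ]
}}

```text
time_s: 4.3
tcp_pos: [0.5035, -0.2737, 0.0816]
eef_rot: [97.7, 89.7, 170.6]
contact_force: [-2.8, -0.6, 1.8]
gripper_width: 0.0003
```

```bash
python3 - <<'E'
from h import *
P=geo("t");n=P(.2)[1];togo([*(P(0)[0]-.023*n),.083],n,-1)
E
```

```text
t 4.3 tcp [ 0.5035 -0.2737  0.0816] F [-2.8 -0.6  1.8] j [ -9.  20. -24.  -0. -46.  -8.] w 0.0
shift [-0.011 -0.262 -0.012] turn [-0.003 -0.001 -0.007] tooly [-0.956  0.294  0.005]
```

Request:
{"op": "send_rows", "data": {
  "plan": [
    [[0,-0.02,0],[0,0,0]],
    [[0,-0.04,0],[0,0,0]],
    [[0,-0.06,0],[0,0,0]],
    [[0,-0.08,0],[0,0,0]],
    [[-0.01,-0.1,0],[0,0,0]]
  ]
}}

```text
time_s: 4.8
tcp_pos: [0.5176, -0.2779, 0.0825]
eef_rot: [95.0, 89.6, 167.9]
contact_force: [-3.7, 0.3, -1.8]
gripper_width: 0.0006
```

Request:
{"op": "send_rows", "data": {
  "plan": [
    [[0,-0.02,0],[0,0,0]],
    [[0,-0.04,0],[0,0,0]],
    [[0,-0.06,0],[0,0,0]],
    [[0,-0.08,0],[0,0,0]],
    [[0,-0.1,0],[0,0,0]]
  ]
}}

```text
time_s: 5.3
tcp_pos: [0.5316, -0.2826, 0.0824]
eef_rot: [97.2, 89.6, 170.1]
contact_force: [-7.1, -1.5, 1.3]
gripper_width: 0.0004
```

```bash
python3 - <<'E'
from h import *
P=geo("t");n=P(.2)[1];togo([*(P(0)[0]-.023*n),.083],n,-1)
E
```

```text
t 5.3 tcp [ 0.5316 -0.2826  0.0824] F [-7.1 -1.5  1.3] j [ -9.  23. -20.  -0. -48.  -8.] w 0.0
shift [-0.004 -0.066 -0.01 ] turn [-0.004 -0.001 -0.009] tooly [-0.956  0.294  0.007]
```

Request:
{"op": "send_rows", "data": {
  "plan": [
    [[0,-0.01,0],[0,0,0]],
    [[0,-0.02,0],[0,0,0]],
    [[0,-0.03,0],[0,0,0]],
    [[0,-0.04,0],[0,0,0]],
    [[0,-0.045,0],[0,0,0]]
  ]
}}

```text
time_s: 5.8
tcp_pos: [0.5378, -0.2844, 0.0824]
eef_rot: [96.0, 89.5, 168.9]
contact_force: [-5.9, 1.0, 2.8]
gripper_width: 0.0003
```

Request:
{"op": "send_rows", "data": {
  "plan": [
    [[0,-0.005,0],[0,0,0]],
    [[0,-0.01,0],[0,0,0]],
    [[0,-0.015,0],[0,0,0]],
    [[0,-0.02,0],[0,0,0]],
    [[0,-0.02,0],[0,0,0]]
  ]
}}

```text
time_s: 6.3
tcp_pos: [0.5404, -0.2851, 0.0824]
eef_rot: [94.7, 89.5, 167.6]
contact_force: [-6.2, 1.7, 2.6]
gripper_width: 0.0002
```

```bash
python3 - <<'E'
from h import *
P=geo("t");n=P(.2)[1];togo([*(P(0)[0]-.023*n),.083],n,-1)
E
```

```text
t 6.3 tcp [ 0.5404 -0.2851  0.0824] F [-6.2  1.7  2.6] j [-10.  23. -19.  -0. -49.  -8.] w 0.0
shift [-0.004 -0.005 -0.012] turn [-0.003 -0.001 -0.012] tooly [-0.956  0.294  0.009]
```

Request:
{"op": "send_rows", "data": {
  "plan": [
    [[0,-0.004,0],[0,0,0]],
    [[0,-0.008,0],[0,0,0]],
    [[0,-0.012,0],[0,0,0]],
    [[0,-0.012,0],[0,0,0]],
    [[0,-0.012,0],[0,0,0]]
  ]
}}

```text
time_s: 6.8
tcp_pos: [0.5417, -0.2854, 0.0824]
eef_rot: [93.6, 89.4, 166.5]
contact_force: [-5.9, 1.9, 2.4]
gripper_width: 0.0006
```

Request:
{"op": "send_rows", "data": {
  "plan": [
    [[0,-0.004,0],[0,0,0]],
    [[0,-0.008,0],[0,0,0]],
    [[0,-0.012,0],[0,0,0]],
    [[0,-0.012,0],[0,0,0]],
    [[0,-0.012,0],[0,0,0]]
  ]
}}

```text
time_s: 7.3
tcp_pos: [0.5431, -0.2856, 0.0824]
eef_rot: [92.7, 89.4, 165.6]
contact_force: [-7.0, 0.7, 3.1]
gripper_width: 0.0004
```

Request:
{"op": "send_rows", "data": {
  "plan": [
    [[0,-0.004,0],[0,0,0]],
    [[0,-0.008,0],[0,0,0]],
    [[0,-0.01,0],[0,0,0]],
    [[0,-0.01,0],[0,0,0]],
    [[0,-0.01,0],[0,0,0]]
  ]
}}

```text
time_s: 7.8
tcp_pos: [0.5441, -0.2857, 0.0824]
eef_rot: [91.8, 89.3, 164.8]
contact_force: [-6.2, 1.5, 2.1]
gripper_width: 0.0005
```

```bash
cat >> h.py <<'E'
def leverang(k,views=("scene","top")):
    hd,yaw=CR[k];h={"t":(80,100),"m":(140,172)}[k];c,s=np.cos(np.radians(yaw)),np.sin(np.radians(yaw));o=np.array(hd)-.0125*np.array([c,s])-.075*np.array([-s,c])
    for v in views:
        p=r.capture(v);W=world(p);C=p["color"][p["range_z"]>0];q=cv2.cvtColor(C[None],cv2.COLOR_RGB2HSV)[0].astype(int)
        L=np.c_[W[:,:2]-o]@np.array([[c,-s],[s,c]])
        m=(q[:,0]>h[0])&(q[:,0]<h[1])&(q[:,1]>90)&(W[:,2]>.081)&(W[:,2]<.093)&(np.abs(L[:,0])<.09)&(L[:,1]<.045)&(L[:,1]>-.12)
        A=L[m]
        if len(A)<15: print(v,len(A));continue
        l=cv2.fitLine(A.astype(np.float32),cv2.DIST_HUBER,0,.001,.001).ravel()
        print(v,len(A),"a from slope",np.arctan(l[0]/l[1]).round(3),"from mean",np.arctan2(-A[:,0].mean(),.065-A[:,1].mean()).round(3),"ymin",A[:,1].min().round(3))
    return p
E
python3 - <<'E'
from h import *
p=leverang("t",("top","scene"));cv2.imwrite("pics/s3.png",cv2.resize(p["color"][130:260,100:290],None,fx=4,fy=4)[:,:,::-1])
P=geo("t");n=P(.2)[1];togo([*(P(0)[0]-.023*n),.083],n,-1)
E
```

```text
top 0
scene 184 a from slope 0.001 from mean -0.009 ymin -0.059
t 7.9 tcp [ 0.5441 -0.2858  0.0824] F [-5.7  1.1  2.9] j [-10.  24. -18.  -0. -49.  -7.] w 0.0
shift [-0.004  0.02  -0.014] turn [-0.003 -0.001 -0.016] tooly [-0.956  0.294  0.012]
```

View pics/s3.png

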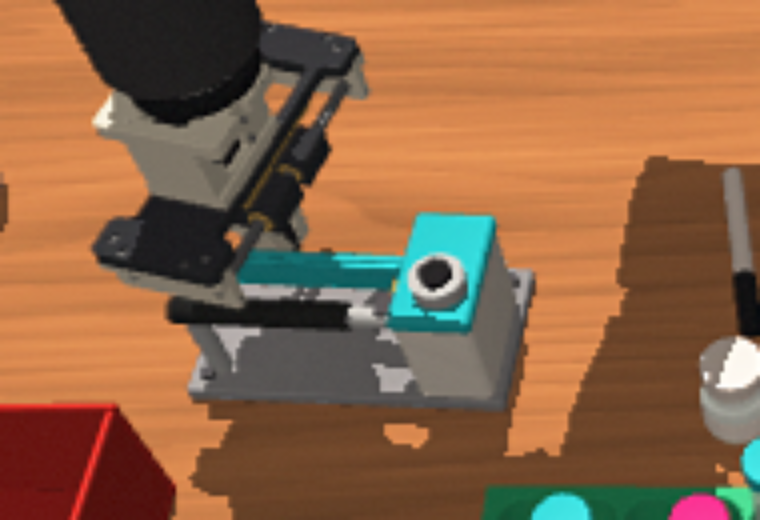

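The crop shows the lever (310,268) parallel to the bar and still clear of it. The fitted slant is about 0.00 rad. I'll nudge it to confirm the stop by force.

Request:
{"op": "send_rows", "data": {
  "plan": [
    [[0,-0.004,0],[0,0,0]],
    [[0,-0.008,0],[0,0,0]],
    [[0,-0.01,0],[0,0,0]],
    [[0,-0.01,0],[0,0,0]],
    [[0,-0.01,0],[0,0,0]]
  ]
}}

```text
time_s: 8.4
tcp_pos: [0.5449, -0.2859, 0.0824]
eef_rot: [91.3, 89.2, 164.3]
contact_force: [-6.7, 1.2, 3.3]
gripper_width: 0.0003
```

Request:
{"op": "send_rows", "data": {
  "plan": [
    [[0,-0.004,0],[0,0,0]],
    [[0,-0.008,0],[0,0,0]],
    [[0,-0.01,0],[0,0,0]],
    [[0,-0.01,0],[0,0,0]],
    [[0,-0.01,0],[0,0,0]]
  ]
}}

```text
time_s: 8.9
tcp_pos: [0.5451, -0.286, 0.0824]
eef_rot: [91.1, 89.1, 164.1]
contact_force: [-8.7, 2.6, 4.6]
gripper_width: 0.0005
```

The force is rising and the motion has stopped, so the lever is at its stop. Now holding.

Request:
{"op": "send_rows", "data": {
  "plan": [
    [[0,-0.01,0],[0,0,0]],
    [[0,-0.01,0],[0,0,0]],
    [[0,-0.01,0],[0,0,0]],
    [[0,-0.01,0],[0,0,0]],
    [[0,-0.01,0],[0,0,0]]
  ]
}}

```text
time_s: 9.4
tcp_pos: [0.5451, -0.286, 0.0824]
eef_rot: [91.0, 88.9, 164.0]
contact_force: [-8.6, 2.1, 5.6]
gripper_width: 0.0005
```

Request:
{"op": "send_rows", "data": {
  "plan": [
    [[0,-0.008,0],[0,0,0]],
    [[0,-0.008,0],[0,0,0]],
    [[0,-0.008,0],[0,0,0]],
    [[0,-0.008,0],[0,0,0]],
    [[0,-0.008,0],[0,0,0]]
  ]
}}

```text
time_s: 9.9
tcp_pos: [0.545, -0.286, 0.0824]
eef_rot: [91.0, 88.7, 163.9]
contact_force: [-8.0, 1.9, 4.6]
gripper_width: -0.0001
```

Request:
{"op": "send_rows", "data": {
  "plan": [
    [[0,-0.008,0],[0,0,0]],
    [[0,-0.008,0],[0,0,0]],
    [[0,-0.008,0],[0,0,0]],
    [[0,-0.008,0],[0,0,0]],
    [[0,-0.008,0],[0,0,0]]
  ]
}}

```text
time_s: 10.4
tcp_pos: [0.545, -0.286, 0.0825]
eef_rot: [90.8, 88.6, 163.8]
contact_force: [-8.0, 2.3, 5.1]
gripper_width: 0.0004
```

Request:
{"op": "send_rows", "data": {
  "plan": [
    [[0,-0.008,0],[0,0,0]],
    [[0,-0.008,0],[0,0,0]],
    [[0,-0.008,0],[0,0,0]],
    [[0,-0.008,0],[0,0,0]],
    [[0,-0.008,0],[0,0,0]]
  ]
}}

```text
time_s: 10.9
tcp_pos: [0.545, -0.2859, 0.0825]
eef_rot: [90.8, 88.5, 163.8]
contact_force: [-8.2, 2.5, 4.7]
gripper_width: 0.0005
```

```bash
python3 - <<'E'
from h import *
leverang("t",("scene",))
P=geo("t");n=P(.2)[1];togo([*(P(.4)[0]-.023*n),.083],n,-1)
E
```

```text
scene 177 a from slope -0.007 from mean -0.019 ymin -0.056
t 10.95 tcp [ 0.545  -0.2859  0.0825] F [-8.4  1.8  5. ] j [-10.  24. -17.  -0. -50.  -7.] w 0.0
shift [0.006 0.331 0.   ] turn [-0.002 -0.    -0.034] tooly [-0.956  0.293  0.027]
```

Request:
{"op": "send_rows", "data": {
  "plan": [
    [[0,0.01,0],[0,0,0]],
    [[0,0.03,0],[0,0,0]],
    [[0,0.05,0],[0,0,0]],
    [[0,0.07,0],[0,0,0]],
    [[0,0.09,0],[0,0,0]]
  ]
}}

```text
time_s: 11.45
tcp_pos: [0.5315, -0.2823, 0.0828]
eef_rot: [91.9, 88.4, 164.9]
contact_force: [-6.5, -2.6, 0.4]
gripper_width: 0.0004
```

Request:
{"op": "send_rows", "data": {
  "plan": [
    [[0,0.02,0],[0,0,0]],
    [[0,0.04,0],[0,0,0]],
    [[0,0.06,0],[0,0,0]],
    [[0,0.08,0],[0,0,0]],
    [[0,0.1,0],[0,0,0]]
  ]
}}

```text
time_s: 11.95
tcp_pos: [0.5172, -0.2775, 0.0831]
eef_rot: [91.0, 88.4, 164.0]
contact_force: [-2.9, 2.5, -1.0]
gripper_width: 0.0006
```

Request:
{"op": "send_rows", "data": {
  "plan": [
    [[0,0.02,0],[0,0,0]],
    [[0,0.04,0],[0,0,0]],
    [[0,0.06,0],[0,0,0]],
    [[0,0.08,0],[0,0,0]],
    [[0,0.09,0],[0,0,0]]
  ]
}}

```text
time_s: 12.45
tcp_pos: [0.5045, -0.2735, 0.0838]
eef_rot: [90.9, 88.5, 163.9]
contact_force: [-0.8, 2.5, -0.1]
gripper_width: 0.0005
```

Request:
{"op": "send_rows", "data": {
  "plan": [
    [[0,0.015,0],[0,0,0]],
    [[0,0.03,0],[0,0,0]],
    [[0,0.045,0],[0,0,0]],
    [[0,0.06,0],[0,0,0]],
    [[0,0.075,0],[0,0,0]]
  ]
}}

```text
time_s: 12.95
tcp_pos: [0.4939, -0.2704, 0.0843]
eef_rot: [91.2, 88.5, 164.1]
contact_force: [-0.7, 0.7, -0.6]
gripper_width: -0.0001
```

Request:
{"op": "send_rows", "data": {
  "plan": [
    [[0,0.02,0],[0,0,0]],
    [[0,0.06,0],[0,0,0]],
    [[0,0.1,0],[0,0,-0.01]],
    [[0,0.15,0],[0,0,-0.02]],
    [[0,0.2,0],[0,0,-0.03]]
  ]
}}

```text
time_s: 13.45
tcp_pos: [0.4643, -0.2613, 0.085]
eef_rot: [106.8, 89.9, 179.7]
contact_force: [-0.8, 1.2, -0.3]
gripper_width: 0.0004
```

```bash
python3 - <<'E'
from h import *
leverang("t")
P=geo("m");n=P(.2)[1];togo([*(P(.4)[0]-.065*n),.2],n,-1)
E
```

```text
scene 195 a from slope 0.406 from mean 0.383 ymin -0.074
top 0
t 13.55 tcp [ 0.4637 -0.2612  0.0852] F [ 0.1 -0.9  1.1] j [ -8.  17. -29.   0. -45.  -9.] w 0.0
shift [-0.764  1.096  2.664] turn [-0.498  0.    -0.003] tooly [-0.956  0.293  0.002]
```

The turquoise lever is fully out (slant 0.40). Moving on to magenta.

Request:
{"op": "send_rows", "data": {
  "plan": [
    [[-0.2,0.03,0],[0,0,0]],
    [[-0.4,0.06,0.1],[0,0,0]],
    [[-0.6,0.1,0.3],[-0.05,0,0]],
    [[-0.76,0.2,0.55],[-0.1,0,0]],
    [[-0.76,0.3,0.8],[-0.2,0,0]]
  ]
}}

```text
time_s: 14.05
tcp_pos: [0.4581, -0.1324, 0.2029]
eef_rot: [-81.0, 89.8, 1.0]
contact_force: [1.4, 0.6, -0.7]
gripper_width: 0.0003
```

```bash
python3 - <<'E'
from h import *
P=geo("m");n=P(.2)[1];togo([*(P(.4)[0]-.065*n),.2],n,-1)
E
```

```text
t 14.05 tcp [ 0.4581 -0.1324  0.2029] F [ 1.4  0.6 -0.7] j [  8.   3. -27.   0. -59. -16.] w 0.0
shift [0.018 0.504 1.959] turn [-0.296  0.     0.005] tooly [-0.99   0.139 -0.004]
```

Request:
{"op": "send_rows", "data": {
  "plan": [
    [[0,0.05,0.2],[-0.05,0,0]],
    [[0,0.1,0.4],[-0.1,0,0]],
    [[0,0.15,0.6],[-0.15,0,0]],
    [[0,0.2,0.8],[-0.22,0,0]],
    [[0,0.25,1.0],[-0.29,0,0]]
  ]
}}

```text
time_s: 14.55
tcp_pos: [0.4416, 0.0226, 0.2031]
eef_rot: [-90.6, 89.7, 4.6]
contact_force: [0.6, 0.9, 0.9]
gripper_width: 0.0003
```

```bash
python3 - <<'E'
from h import *
P=geo("m");n=P(.2)[1];togo([*(P(.4)[0]-.065*n),.2],n,-1)
E
```

```text
t 14.55 tcp [0.4416 0.0226 0.2031] F [0.6 0.9 0.9] j [ 29.  -0. -31.   0. -59. -24.] w 0.0
shift [0.021 0.028 0.983] turn [-0.003 -0.     0.007] tooly [-0.996 -0.091 -0.005]
```

Request:
{"op": "send_rows", "data": {
  "plan": [
    [[0,0.01,0.25],[0,0,0]],
    [[0,0.02,0.5],[0,0,0]],
    [[0,0.03,0.75],[0,0,0]],
    [[0.02,0.03,0.98],[0,0,0]],
    [[0.02,0.03,0.98],[0,0,0]]
  ]
}}

```text
time_s: 15.05
tcp_pos: [0.4238, 0.1719, 0.2002]
eef_rot: [-85.2, 89.7, 10.2]
contact_force: [0.0, -0.5, 1.0]
gripper_width: 0.0001
```

```bash
python3 - <<'E'
from h import *
leverang("m")
P=geo("m");n=P(.2)[1];togo([*(P(.4)[0]-.065*n),.083],n,-1)
E
```

```text
scene 201 a from slope 0.421 from mean 0.391 ymin -0.072
top 22 a from slope 1.257 from mean 0.416 ymin -0.072
t 15.15 tcp [0.4235 0.1693 0.2   ] F [-0.2 -1.4 -0.6] j [ 47.   2. -30.   0. -58. -42.] w 0.0
shift [ 0.78   0.001 -0.001] turn [-0.    -0.     0.006] tooly [-0.996 -0.093 -0.005]
```

Request:
{"op": "send_rows", "data": {
  "plan": [
    [[0.17,0,0],[0,0,0]],
    [[0.35,0,0],[0,0,0]],
    [[0.53,0,0],[0,0,0]],
    [[0.7,0,0],[0,0,0]],
    [[0.78,0,0],[0,0,0]]
  ]
}}

```text
time_s: 15.65
tcp_pos: [0.4233, 0.1674, 0.0812]
eef_rot: [-124.6, 89.8, -29.3]
contact_force: [0.5, -1.3, 0.2]
gripper_width: 0.0003
```

```bash
python3 - <<'E'
from h import *
P=geo("m");n=P(.2)[1];togo([*(P(.4)[0]-.023*n),.083],n,-1)
p=r.capture("scene");cv2.imwrite("pics/s4.png",cv2.resize(p["color"][110:240,260:450],None,fx=4,fy=4)[:,:,::-1])
E
```

```text
t 15.65 tcp [0.4233 0.1674 0.0812] F [ 0.5 -1.3  0.2] j [ 47.  10. -39.   0. -41. -42.] w 0.0
shift [-0.011 -0.285  0.011] turn [-0.002 -0.002  0.003] tooly [-0.996 -0.091 -0.003]
```

View pics/s4.png

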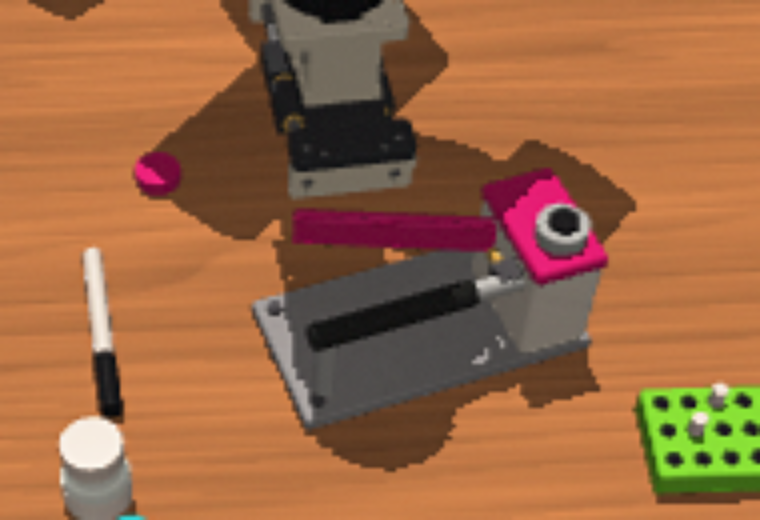

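The crop shows the gripper outside the free magenta lever (395,228). The cap (158,173) and marker (100,330) are well clear.

Request:
{"op": "send_rows", "data": {
  "plan": [
    [[0,-0.06,0.01],[0,0,0]],
    [[0,-0.12,0.01],[0,0,0]],
    [[-0.01,-0.18,0.01],[0,0,0]],
    [[-0.01,-0.23,0.01],[0,0,0]],
    [[-0.01,-0.26,0.01],[0,0,0]]
  ]
}}

```text
time_s: 16.2
tcp_pos: [0.4629, 0.1724, 0.0823]
eef_rot: [-130.6, 89.8, -35.4]
contact_force: [0.2, 0.5, -0.8]
gripper_width: 0.0007
```

Request:
{"op": "send_rows", "data": {
  "plan": [
    [[0,-0.01,0],[0,0,0]],
    [[0,-0.02,0],[0,0,0]],
    [[0,-0.04,0],[0,0,0]],
    [[0,-0.06,0],[0,0,0]],
    [[0,-0.08,0],[0,0,0]]
  ]
}}

```text
time_s: 16.7
tcp_pos: [0.4742, 0.1729, 0.082]
eef_rot: [-164.7, 89.8, -69.5]
contact_force: [-2.3, -1.5, 1.3]
gripper_width: 0.0003
```

Request:
{"op": "send_rows", "data": {
  "plan": [
    [[0,-0.02,0],[0,0,0]],
    [[0,-0.04,0],[0,0,0]],
    [[0,-0.06,0],[0,0,0]],
    [[0,-0.08,0],[0,0,0]],
    [[0,-0.1,0],[0,0,0]]
  ]
}}

```text
time_s: 17.2
tcp_pos: [0.489, 0.174, 0.0818]
eef_rot: [-179.9, 89.8, -84.7]
contact_force: [-4.1, -2.7, 1.7]
gripper_width: 0.0001
```

```bash
python3 - <<'E'
from h import *
P=geo("m");n=P(.2)[1];togo([*(P(0)[0]-.023*n),.083],n,-1)
E
```

```text
t 17.2 tcp [0.489  0.174  0.0818] F [-4.1 -2.7  1.7] j [ 41.  16. -31.   0. -43. -36.] w 0.0
shift [-0.008 -0.15  -0.008] turn [-0.004 -0.004  0.   ] tooly [-0.996 -0.09  -0.   ]
```

Request:
{"op": "send_rows", "data": {
  "plan": [
    [[0,-0.02,0],[0,0,0]],
    [[0,-0.04,0],[0,0,0]],
    [[0,-0.06,0],[0,0,0]],
    [[0,-0.08,0],[0,0,0]],
    [[0,-0.1,0],[0,0,0]]
  ]
}}

```text
time_s: 17.7
tcp_pos: [0.5037, 0.1749, 0.0817]
eef_rot: [166.1, 89.8, -98.8]
contact_force: [-5.3, -3.1, 1.0]
gripper_width: -0.0001
```

Request:
{"op": "send_rows", "data": {
  "plan": [
    [[0,-0.01,0],[0,0,0]],
    [[0,-0.02,0],[0,0,0]],
    [[0,-0.03,0],[0,0,0]],
    [[0,-0.04,0],[0,0,0]],
    [[0,-0.04,0],[0,0,0]]
  ]
}}

```text
time_s: 18.2
tcp_pos: [0.5097, 0.1756, 0.0816]
eef_rot: [160.7, 89.8, -104.1]
contact_force: [-5.6, -1.3, 1.9]
gripper_width: 0.0006
```

Request:
{"op": "send_rows", "data": {
  "plan": [
    [[0,-0.005,0],[0,0,0]],
    [[0,-0.01,0],[0,0,0]],
    [[0,-0.015,0],[0,0,0]],
    [[0,-0.02,0],[0,0,0]],
    [[0,-0.02,0],[0,0,0]]
  ]
}}

```text
time_s: 18.7
tcp_pos: [0.5126, 0.1761, 0.0816]
eef_rot: [155.3, 89.8, -109.5]
contact_force: [-5.6, -1.0, 1.8]
gripper_width: 0.0007
```

```bash
python3 - <<'E'
from h import *
leverang("m",("scene",))
P=geo("m");n=P(.2)[1];togo([*(P(0)[0]-.023*n),.083],n,-1)
E
```

```text
scene 58 a from slope 0.06 from mean -0.002 ymin -0.083
t 18.75 tcp [0.5126 0.1761 0.0816] F [-5.6 -0.5  2.1] j [ 40.  18. -28.   0. -45. -35.] w 0.0
shift [-0.009  0.008 -0.008] turn [-0.004 -0.005 -0.002] tooly [-0.996 -0.09   0.002]
```

Request:
{"op": "send_rows", "data": {
  "plan": [
    [[0,-0.004,0],[0,0,0]],
    [[0,-0.008,0],[0,0,0]],
    [[0,-0.012,0],[0,0,0]],
    [[0,-0.012,0],[0,0,0]],
    [[0,-0.012,0],[0,0,0]]
  ]
}}

```text
time_s: 19.25
tcp_pos: [0.5142, 0.1764, 0.0816]
eef_rot: [149.4, 89.8, -115.4]
contact_force: [-5.1, -1.6, 0.6]
gripper_width: 0.0004
```

Request:
{"op": "send_rows", "data": {
  "plan": [
    [[0,-0.004,0],[0,0,0]],
    [[0,-0.008,0],[0,0,0]],
    [[0,-0.012,0],[0,0,0]],
    [[0,-0.012,0],[0,0,0]],
    [[0,-0.012,0],[0,0,0]]
  ]
}}

```text
time_s: 19.75
tcp_pos: [0.5155, 0.1767, 0.0816]
eef_rot: [139.8, 89.7, -125.0]
contact_force: [-6.8, -0.3, 2.7]
gripper_width: 0.0004
```

Request:
{"op": "send_rows", "data": {
  "plan": [
    [[0,-0.004,0],[0,0,0]],
    [[0,-0.008,0],[0,0,0]],
    [[0,-0.01,0],[0,0,0]],
    [[0,-0.01,0],[0,0,0]],
    [[0,-0.01,0],[0,0,0]]
  ]
}}

```text
time_s: 20.25
tcp_pos: [0.5159, 0.1767, 0.0815]
eef_rot: [127.3, 89.6, -137.5]
contact_force: [-10.3, -0.3, 5.3]
gripper_width: 0.0004
```

The stop is reached: 10 N, with motion stalled. Holding.

Request:
{"op": "send_rows", "data": {
  "plan": [
    [[0,-0.009,0],[0,0,0]],
    [[0,-0.009,0],[0,0,0]],
    [[0,-0.009,0],[0,0,0]],
    [[0,-0.009,0],[0,0,0]],
    [[0,-0.009,0],[0,0,0]]
  ]
}}

```text
time_s: 20.75
tcp_pos: [0.5159, 0.1767, 0.0815]
eef_rot: [119.6, 89.5, -145.2]
contact_force: [-11.8, -0.3, 6.7]
gripper_width: 0.0003
```

Request:
{"op": "send_rows", "data": {
  "plan": [
    [[0,-0.008,0],[0,0,0]],
    [[0,-0.008,0],[0,0,0]],
    [[0,-0.008,0],[0,0,0]],
    [[0,-0.008,0],[0,0,0]],
    [[0,-0.008,0],[0,0,0]]
  ]
}}

```text
time_s: 21.25
tcp_pos: [0.5159, 0.1767, 0.0815]
eef_rot: [115.2, 89.4, -149.6]
contact_force: [-12.2, -0.6, 6.6]
gripper_width: 0.0007
```

Request:
{"op": "send_rows", "data": {
  "plan": [
    [[0,-0.008,0],[0,0,0]],
    [[0,-0.008,0],[0,0,0]],
    [[0,-0.008,0],[0,0,0]],
    [[0,-0.008,0],[0,0,0]],
    [[0,-0.008,0],[0,0,0]]
  ]
}}

```text
time_s: 21.75
tcp_pos: [0.5159, 0.1768, 0.0816]
eef_rot: [112.1, 89.3, -152.7]
contact_force: [-11.3, 0.2, 7.1]
gripper_width: 0.0004
```

Request:
{"op": "send_rows", "data": {
  "plan": [
    [[0,-0.008,0],[0,0,0]],
    [[0,-0.008,0],[0,0,0]],
    [[0,-0.008,0],[0,0,0]],
    [[0,-0.008,0],[0,0,0]],
    [[0,-0.008,0],[0,0,0]]
  ]
}}

```text
time_s: 22.25
tcp_pos: [0.5159, 0.1767, 0.0816]
eef_rot: [110.0, 89.2, -154.7]
contact_force: [-10.9, -0.7, 6.7]
gripper_width: 0.0003
```

```bash
python3 - <<'E'
from h import *
p=leverang("m",("scene",));cv2.imwrite("pics/s5.png",cv2.resize(p["color"][110:240,260:450],None,fx=4,fy=4)[:,:,::-1])
P=geo("m");n=P(.2)[1];togo([*(P(.4)[0]-.023*n),.083],n,-1)
E
```

```text
scene 57 a from slope 0.012 from mean -0.027 ymin -0.084
t 22.3 tcp [0.5159 0.1767 0.0816] F [-11.8  -0.9   7.6] j [ 39.  18. -27.  -0. -46. -34.] w 0.0
shift [-0.005  0.335  0.005] turn [-0.002 -0.006 -0.017] tooly [-0.996 -0.091  0.013]
```

View pics/s5.png

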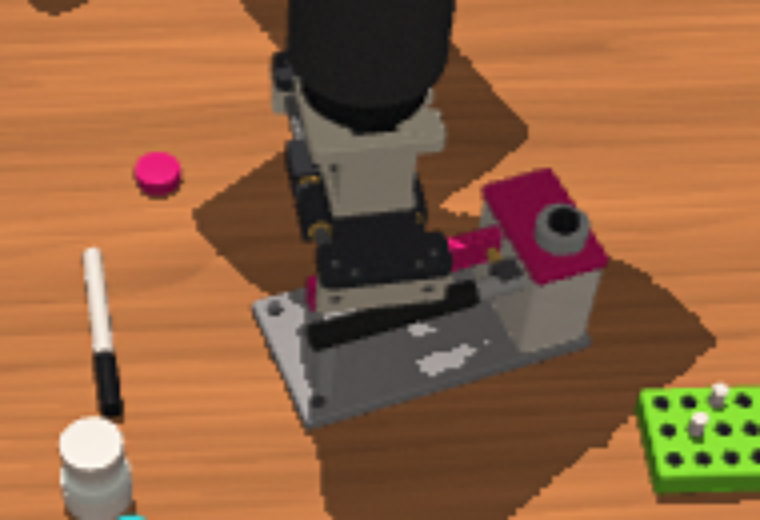

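The crop shows the magenta lever (475,245 and 312,293) parallel to the bar, with nothing else moved. Easing it out.

Request:
{"op": "send_rows", "data": {
  "plan": [
    [[0,0.01,0],[0,0,0]],
    [[0,0.03,0],[0,0,0]],
    [[0,0.05,0],[0,0,0]],
    [[0,0.07,0],[0,0,0]],
    [[0,0.09,0],[0,0,0]]
  ]
}}

```text
time_s: 22.8
tcp_pos: [0.5021, 0.175, 0.0818]
eef_rot: [111.7, 89.1, -153.1]
contact_force: [-4.8, -3.5, 2.5]
gripper_width: 0.0005
```

Request:
{"op": "send_rows", "data": {
  "plan": [
    [[0,0.02,0],[0,0,0]],
    [[0,0.04,0],[0,0,0]],
    [[0,0.06,0],[0,0,0]],
    [[0,0.08,0],[0,0,0]],
    [[0,0.1,0],[0,0,0]]
  ]
}}

```text
time_s: 23.3
tcp_pos: [0.4872, 0.174, 0.0819]
eef_rot: [110.1, 89.2, -154.6]
contact_force: [-3.1, 0.6, -1.5]
gripper_width: 0.0003
```

Request:
{"op": "send_rows", "data": {
  "plan": [
    [[0,0.02,0],[0,0,0]],
    [[0,0.04,0],[0,0,0]],
    [[0,0.06,0],[0,0,0]],
    [[0,0.08,0],[0,0,0]],
    [[0,0.09,0],[0,0,0]]
  ]
}}

```text
time_s: 23.8
tcp_pos: [0.4739, 0.1732, 0.0825]
eef_rot: [109.1, 89.2, -155.6]
contact_force: [-2.7, 1.1, 0.3]
gripper_width: 0.0006
```

Request:
{"op": "send_rows", "data": {
  "plan": [
    [[0,0.015,0],[0,0,0]],
    [[0,0.03,0],[0,0,0]],
    [[0,0.045,0],[0,0,0]],
    [[0,0.06,0],[0,0,0]],
    [[0,0.075,0],[0,0,0]]
  ]
}}

```text
time_s: 24.3
tcp_pos: [0.4628, 0.1721, 0.0827]
eef_rot: [109.8, 89.2, -154.9]
contact_force: [0.1, 0.5, -0.3]
gripper_width: 0.0003
```

Request:
{"op": "send_rows", "data": {
  "plan": [
    [[0,0.02,0],[0,0,0]],
    [[0,0.06,0],[0,0,0]],
    [[0,0.1,0],[0,0,0]],
    [[0,0.15,0],[0,0,0]],
    [[0,0.2,0],[0,0,0]]
  ]
}}

```text
time_s: 24.8
tcp_pos: [0.4322, 0.1692, 0.0831]
eef_rot: [109.8, 89.2, -155.0]
contact_force: [-0.2, -0.3, 0.1]
gripper_width: 0.0001
```

Request:
{"op": "send_rows", "data": {
  "plan": [
    [[-0.15,0.03,0],[0,0,0]],
    [[-0.3,0.03,0],[0,0,0]],
    [[-0.5,0.03,0],[0,0,0]],
    [[-0.7,0.03,0],[0,0,0]],
    [[-0.7,0.03,0],[0,0,0]]
  ]
}}

```text
time_s: 25.3
tcp_pos: [0.4304, 0.1707, 0.1921]
eef_rot: [96.5, 89.6, -168.2]
contact_force: [0.0, -0.1, -0.5]
gripper_width: 0.0005
```

Request:
{"op": "send_rows", "data": {
  "plan": [
    [[0,0,0],[0,0,0]],
    [[0,0,0],[0,0,0]],
    [[0,0,0],[0,0,0]],
    [[0,0,0],[0,0,0]],
    [[0,0,0],[0,0,0]]
  ]
}}

```text
time_s: 25.8
tcp_pos: [0.4302, 0.1705, 0.1915]
eef_rot: [101.8, 89.6, -162.9]
contact_force: [-0.8, -0.1, -0.3]
gripper_width: 0.0003
```

```bash
python3 - <<'E'
from h import *
leverang("m",("scene",));p=leverang("t",("scene",));cv2.imwrite("pics/s6.png",p["color"][:,:,::-1])
a=np.load("scene.npz")["color"].astype(int);d=np.abs(a-p["color"]).sum(2)
for t,u in(("jar",(280,226)),("marker",(286,193)),("lime_rack",(452,220)),("cap",(299,153))):
    print(t,d[u[1]-12:u[1]+12,u[0]-12:u[0]+12].mean(),[np.round(q["uv"]) for q in r.find_in(p,t)[:2]])
print(r.get_state()["contact_force"])
E
```

```text
scene 198 a from slope 0.413 from mean 0.389 ymin -0.072
scene 208 a from slope 0.405 from mean 0.391 ymin -0.075
jar 1.9809027777777777 []
marker 63.19965277777778 [array([284., 193.])]
lime_rack 2.625 [array([452., 221.])]
cap 60.333333333333336 [array([284., 199.])]
[ 0.14243487 -0.42530928  0.07399477]
```

View pics/s6.png

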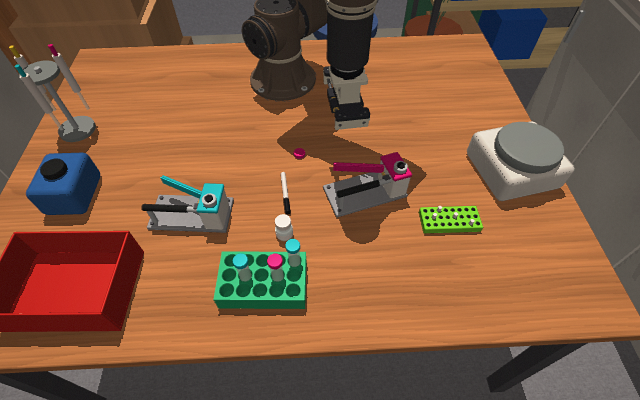

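The picture shows both levers out at (181,188) and (360,168). The tubes, jar, marker (285,193), cap (299,153) and lime rack are at their starting pixels, and the arm is clear. The image differences at the marker and cap look like shadow changes only.

```bash
python3 -c "
from plant import r
print(r.close_job())"
```

```text
the job is handed in; nothing more can be done
None
```

I checked both levers, turquoise first and then magenta, and handed the job in at about 26 s of the 67 s limit. With the fingers shut, I pressed each lever in with the outside of a finger to its stop. I held each there for about 2 s and eased it out over about 1.5 to 2 s.

- **At the stop:** The levers measured parallel to their bars, with slants of about -0.01 rad (turquoise) and 0.01 rad (magenta). The highest total force read was about 10 N on turquoise and 14 N on magenta, well under the 45 N limit.
- **After release:** Both levers measured fully out (0.40–0.41 rad slant), and the force on the tool was about zero with the arm raised clear.
- **Other items:** In the last picture the tubes, racks, jar, cap and marker are where they started.
- **Checks that disagreed:** In the last picture the detector missed the jar and took the marker for the cap. I judged those by eye. The picture differences at the marker and cap look like the arm's shadow having moved. The top camera's lever fits were unusable because the gripper hid the levers, so the angles come from the scene camera.

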